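# Steady a wheel stand with its cranked outrigger jack

### The arm

A 6-joint arm with a two-finger parallel gripper is mounted at the origin on the work surface. World frame = base frame: x ahead of the robot, y to its left, z up, the work surface at z = 0. Lengths are in mm, angles in rad, forces in N, time in s.
With the tool pointing down it reaches from about 275 to 1000 mm from the base axis. Payload 8.4 kg.
Tool frame: the origin (TCP) lies at the very end of the fingers, on their centre line; the grasp point (between the pads) lies 19 mm behind it; z points along the fingers, y is the direction in which the jaws open and shut (so a half turn about z gives the same grasp; the last joint's range is limited). The gripper opens to 85 mm and grips with 20 to 120 N. Pads are 22 mm wide; open, the fingers measure 114 mm over their backs; the gripper's body (76 mm by 85 mm) begins 54 mm behind the grasp point. The pads swing forward as they close: fully open they stand 13 mm farther back than shut.
Start: joints at [-1.281, 0.353, 1.633, -0, 1.155, -0.002], TCP at [179.796, -598.583, 231.281] pointing down, gripper open.
Joint ranges: [-2.63, 2.63], [-0.92, 2.1], [0.06, 2.66], [-1.3, 4.44], [0, 2.69], [-3.02, 3.02]. Speed limits (rad/s): [2.22, 2.22, 2.79, 3.14, 3.14, 3.14].

### API

Orientations are given as [roll, pitch, yaw] about the fixed x, y, z axes, in that order (R = Rz(yaw) Ry(pitch) Rx(roll)).
In Python, from rig import sense, grab_frame, sign_off, masks_of gives the robot as it stands. The module is installed in compiled form; this text tells all that it offers.
- The arm moves only by the shell command python3 -m inch 'ROWS' [FORCE]. ROWS is JSON, a list of rows, each an object of numbers: "gripper": the finger opening in m, from 0 to 0.0854; "tx", "ty", "tz": the shift along the tool's x, y, z in m; "spin": the turn about the tool's z in degrees. In form: [{"gripper": .., "tx": .., "ty": .., "tz": .., "spin": ..}, ...]. A call has exactly 8 rows; each row shifts and turns the commanded pose from where the row before left it, along the tool's axes as they then stand; what a row does not reach is not made up. A row lasts 1/10 s, in which the tool goes at most 50 mm and 8.59 degrees, less where a joint would pass 70% of its speed; a pose out of reach is approached as far as the arm can. A call is refused whole if a number of a shift passes 0.05 or a number of a turn 8.59, either way. A call with a gripper value outside its range is refused whole. The fingers move at their own pace and stop on an object; FORCE is the grip in N (left out, the last holds). Time passes only in rows, so rows that do not move let the fingers close, or fill a call up. It gives the time, the measured TCP pose, the force and the opening at its end, in the units of the state.
- sense(): the state, without advancing time (a new reading comes with each control period).
- grab_frame(name): name is "scene" or "top" or "wrist"; returns a dict with "pixels" (480x640x3 uint8, red, green, blue), "K" (3x3 intrinsics, pixels), "extrinsics" (4x4, takes a point from camera to world coordinates). Camera axes: x right, y down, z forward; pixel columns grow to the right and rows downward; lengths in mm; the calibration is good to about 2 mm. The wrist camera is an equidistant fisheye: a pixel r from the principal point sees the ray r / f radians off the axis. A picture is of the moment at which its call begins. There is no depth.
- sign_off(): hands the job in, once; it reports no verdict.
Trained networks look in the newest picture that a camera, given by its name, has taken for a name from the list of things; names that differ only in an ending like _2 or _b are one class to them, and where a whole thing is asked for, a point or a joint stands for the part that bears it (a point fixed in the world has none). Each returns a list of dicts, best first, with "conf" (0 to 1); they miss things now and then, are a little off and sometimes report something else, mostly with a low value. They report only what shows in the picture. A call takes as long as a camera call. They do not tell look-alikes from the thing itself.
- masks_of(camera, target): "pixels" (480x640 bool, what is visible of it) and "centre" ([row, column] in pixels, amid what is visible of it).
The state is a dict: "clock": time; "qpos": joint angles; "qvel": joint speeds; "joint_efforts": joint torques, N m; "eef_pos": TCP position; "tcp_rot": TCP orientation; "contact_force": force on the tool from outside, world axes, zero at the start; "wrist_torque": the same for the moment, N m; "opening": opening from 0.0 (shut) to 1.0 (fully open).
Only numpy, scipy, OpenCV 4.12 (cv2) and the standard library are available. Lean on these libraries where they do the work, as an engineer would, in place of code of your own. Each camera call takes 0.05 s, during which the arm holds its last target.

### The job

Push the bearing plate into its guide under the jack until it is fully home and the red spring catch has clicked behind it. Then wind the jack's crank clockwise (seen from above) until the rubber foot comes down on the plate and bears on it firmly, felt as the push needed at the crank grip rising from about 6 N running free to about 10 N; stop there, do not force it. Let go and leave everything else on the bench where it is.

Things in the scene. Friction and masses are not known exactly. Their poses are not given: they have to be found in the camera images.
- stand: Fixed wheel stand. Origin on the bench, on the vertical jack axis; x level, the way the plate is pushed in; z up. Blue arm 50 mm square, 100 to 150 mm up, runs from the jack along +x to a column at x = 360 mm, on which a spoked wheel lies flat (306 mm across, top 223 mm up). The plate is home with its head centred on this origin, front edge against a stop at x = 47 mm (2 mm play).
- guide_mouth (a point): Start of the straight part of the yellow plate guide, 95 mm before the jack axis, mid-height, axes as the stand's. Rails 26 mm high, inner faces 85 mm apart, reach to the stop. Before this point (to x = -45 mm from it) a flared mouth widens to about 125 mm.
- gear_head (a point): Top centre of the grey gear head (74 mm square) on the jack axis, 186 mm above the bench; the crank turns above it about this vertical axis.
- plate_head (a point): Loose aluminium bearing plate, about 0.6 kg. Centre of its head (90 mm long in x, 80 mm wide, 20 mm thick), 10 mm above the underside. A tail 44 mm wide, 20 mm thick runs back along -x to a green upright push plate. Starts flat on the bench before the mouth, a little askew, +x toward the stand.
- plate_push (a point): Centre of the rear face of the green push plate (60 mm wide, 45 mm high, 12 mm thick), 150 mm behind the head's centre, 22 mm up; axes as the plate's. Pushed here along the stand's x, the plate centres itself in the mouth. Sliding takes 3 to 6 N, passing the catch up to about 15 N, then it meets the rigid stop.
- catch (a joint): Red spring catch in the guide's +y side, about 50 mm before the jack axis: 0 = sprung out, grows (m) as it is pushed aside, about 0.008 while the head passes; springs back to about 0 behind the head's rear shoulder when the plate is home.
- crank_grip (a point): Centre of the upright orange crank grip, 26 mm in diameter, 50 mm tall (211 to 261 mm above the bench), free to turn on its pin at the end of the crank arm, 65 mm from the jack axis. The arm's top is at 210 mm; nothing near stands higher than the grip. It can be pushed round from behind or held. Pushed clockwise it lowers the foot.
- crank (a joint): Crank angle, rad, grows clockwise seen from above; start value arbitrary. The foot sinks 2 mm per radian; 0.5 to 1.5 turns are needed. Running free takes about 6 N at the grip at any angle; once the foot bears, the push rises some 6 N per radian (3 N for each 100 N on the foot). The jack stays where it is left, up to about 200 N on the foot.
- foot: Black rubber jack foot, a disc 60 mm across and 14 mm thick below the jack tube; origin at the centre of its underside. It starts 26 to 36 mm above the bench, so 6 to 16 mm over the plate's top once the plate is home.
- plate: The same bearing plate; origin at the centre of the head's underside.
- wrench: Loose wrench, bystander, 170 mm long.
- screwdriver: Loose screwdriver, bystander, 190 mm long.
- tyre_lever: Loose orange tyre lever, bystander, 150 mm long.
- glue: White bottle with red cap, bystander, 40 mm across and 130 mm tall.
- patch_box: Cardboard box, bystander, 70 x 100 x 35 mm.
- bolt_tray: Blue tray with bolts, bystander, 100 x 140 x 35 mm.
Things that resemble listed ones, but are neither listed nor needed, are in the scene too. Leave any brown or orange look-alike of the plate alone.

How it is judged:
By the outcome, as a careful person would: the job done as asked, in the order asked, and still so for the second after the job is handed in, with the robot touching nothing.
It also fails if it takes over 72 s, if anything falls off the work surface, if the arm or the gripper's body presses on something with over 40 N, if the wrist force passes 120 N, or if a joint passes its speed limit or range.

## Working session

There is one attempt and no reset: what is moved stays moved. The work goes in short steps, Python scripts to look and compute and a shell command to move; the robot and the scene stay as the last step left them, time stands still between calls to the robot, and variables do not carry over. Pictures are saved under pics/ and viewed, and the job is handed in when it is done.

```bash
mkdir -p pics; ls
python3 - <<'E'
from rig import sense, grab_frame
import cv2,numpy as np
s=sense();print(s)
for n in ["scene","top","wrist"]:
    f=grab_frame(n);cv2.imwrite(f"pics/{n}0.png",cv2.cvtColor(f["pixels"],cv2.COLOR_RGB2BGR));print(n,f["K"],f["extrinsics"])
E
```

```text
pics
{'clock': 0.0, 'qpos': array([-1.28138263e+00,  3.53604513e-01,  1.63412687e+00, -3.91499375e-06,
        1.15516086e+00, -2.39791797e-03]), 'qvel': array([-8.21121825e-04, -4.72317233e-04, -5.73808445e-04,  2.41744056e-04,
        4.62987063e-04,  4.73733523e-05]), 'joint_efforts': array([-7.11255616e-04, -6.05257130e+01, -3.42072630e+01, -1.22819424e-04,
        9.23430955e-03, -2.06730931e-05]), 'eef_pos': array([ 179.67485492, -598.1409174 ,  230.59202451]), 'tcp_rot': array([-3.14029306e+00,  4.63297047e-07,  2.91813201e-01]), 'contact_force': array([-0.75802172,  0.05328304, -0.5390034 ]), 'wrist_torque': array([ 0.00427226,  0.02041628, -0.00029409]), 'opening': 1.0015381608136114}
scene [[527.07323177   0.         327.27395869]
 [  0.         527.07323177 240.59277843]
 [  0.           0.           1.        ]] [[-4.29373621e-02  5.71024826e-01 -8.19809143e-01  1.60625745e+03]
 [ 9.99021594e-01  1.58382495e-02 -4.12917061e-02  2.04588969e+02]
 [-1.05942475e-02 -8.20779994e-01 -5.71146184e-01  9.10478953e+02]
 [ 0.00000000e+00  0.00000000e+00  0.00000000e+00  1.00000000e+00]]
top [[476.29806575   0.         317.95364217]
 [  0.         476.29806575 236.51219496]
 [  0.           0.           1.        ]] [[ 2.45460901e-02 -9.87840410e-01  1.53521382e-01  3.68364966e+02]
 [-9.99540436e-01 -2.69835460e-02 -1.38132394e-02  1.58353715e+02]
 [ 1.77878273e-02 -1.53111768e-01 -9.88048774e-01  1.20799877e+03]
 [ 0.00000000e+00  0.00000000e+00  0.00000000e+00  1.00000000e+00]]
wrist [[371.64829954   0.         313.61432581]
 [  0.         371.64829954 237.94998443]
 [  0.           0.           1.        ]] [[ 2.87083343e-01 -9.14368175e-01 -2.85506557e-01  2.53134909e+02]
 [-9.57905451e-01 -2.74205801e-01 -8.50195589e-02 -5.76523468e+02]
 [-5.48375310e-04  2.97895987e-01 -9.54598177e-01  3.73239193e+02]
 [ 0.00000000e+00  0.00000000e+00  0.00000000e+00  1.00000000e+00]]
```

View pics/scene0.png

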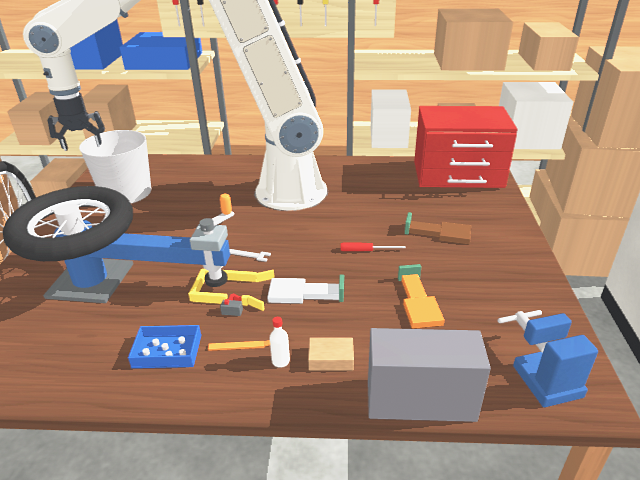

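View pics/top0.png

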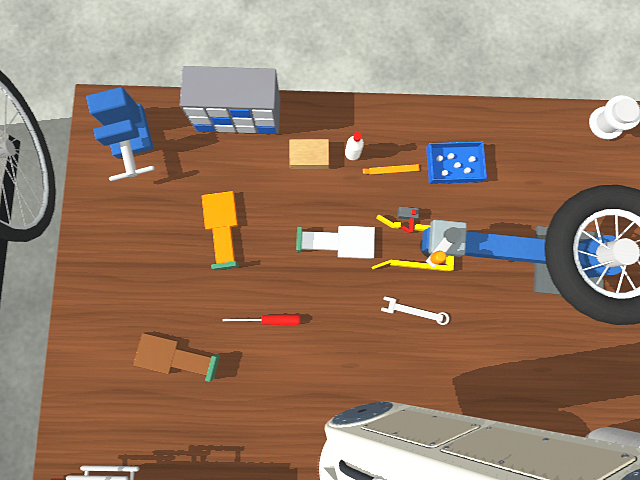

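View pics/wrist0.png

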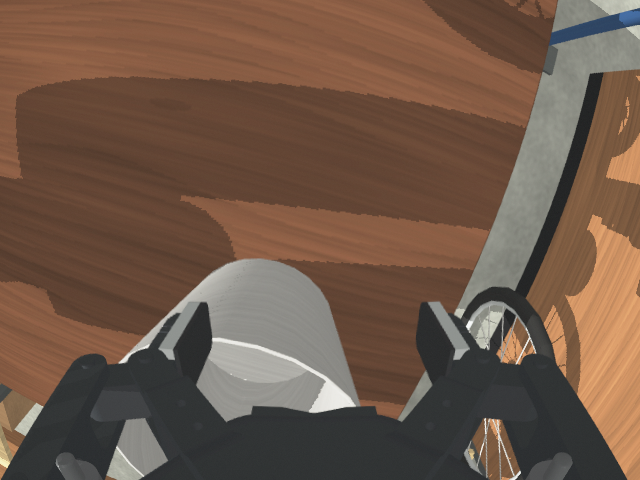

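The top view shows the aluminium plate at about (355,242), with its green push plate at (299,239) and the guide mouth at (380,240). The gear head is at (446,237) and the orange grip at (438,257). Candidates for the plate are silver (355,242), orange (220,210) and brown (155,352). Only the silver one is aluminium, and it faces the mouth. Next I'll measure.

```bash
cat > h.py <<'E'
import numpy as np,cv2
from rig import sense, grab_frame, masks_of
def ray(f,px):  # px=(col,row)
    K,E=f["K"],f["extrinsics"]
    d=E[:3,:3]@np.array([(px[0]-K[0,2])/K[0,0],(px[1]-K[1,2])/K[1,1],1.])
    return E[:3,3],d
def atz(f,px,z):
    o,d=ray(f,px);return o+d*(z-o[2])/d[2]
def proj(f,P):
    E=f["extrinsics"];c=E[:3,:3].T@(np.asarray(P,float)-E[:3,3]);p=f["K"]@c;return p[:2]/p[2]
def tri(f1,p1,f2,p2):
    A=np.zeros((3,3));b=np.zeros(3)
    for f,p in((f1,p1),(f2,p2)):
        o,d=ray(f,p);d=d/np.linalg.norm(d);M=np.eye(3)-np.outer(d,d);A+=M;b+=M@o
    return np.linalg.solve(A,b)
def save(f,name,box=None,s=1):
    im=cv2.cvtColor(f["pixels"],cv2.COLOR_RGB2BGR)
    if box: x0,y0,x1,y1=box;im=im[y0:y1,x0:x1]
    cv2.imwrite(f"pics/{name}.png",cv2.resize(im,None,fx=s,fy=s,interpolation=cv2.INTER_CUBIC))
E
python3 - <<'E'
from h import *
t=grab_frame("top");s=grab_frame("scene")
save(t,"t1",(280,170,480,320),4);save(s,"s1",(170,180,370,330),4)
for c in("top","scene"):
  f=t if c=="top" else s
  for n in("plate","plate_push","crank_grip","gear_head","foot","catch"):
    for m in masks_of(c,n)[:3]:
        ys,xs=np.nonzero(m["pixels"]);print(c,n,round(m["conf"],2),np.round(m["centre"]),len(xs),xs.min(),xs.max(),ys.min(),ys.max())
E
```

```text
top plate 0.95 [359. 169.] 2141 134 217 333 380
top plate 0.88 [243. 341.] 1943 296 373 226 258
top plate 0.58 [221. 221.] 2025 202 237 191 270
top plate_push 0.95 [357. 165.] 2153 133 217 333 380
top plate_push 0.79 [239. 342.] 1938 296 373 225 258
top crank_grip 0.46 [256. 436.] 171 430 445 251 263
top crank_grip 0.31 [252. 423.] 48 419 428 241 256
top gear_head 0.94 [251. 572.] 15119 372 639 185 324
scene plate 0.83 [230. 447.] 1082 405 470 212 243
scene plate 0.8 [303. 420.] 1750 398 444 264 328
scene plate 0.56 [289. 299.] 1489 268 343 277 302
scene plate_push 0.92 [231. 442.] 1083 405 470 213 243
scene plate_push 0.75 [302. 416.] 1667 398 444 264 327
scene plate_push 0.7 [290. 302.] 1541 268 343 274 302
scene crank_grip 0.63 [203. 226.] 171 221 231 195 213
scene gear_head 0.63 [246. 105.] 16108 3 273 185 316
scene foot 0.48 [279. 220.] 264 204 228 271 287
scene catch 0.61 [243. 106.] 16182 2 273 185 316
scene catch 0.19 [294. 301.] 1532 268 344 275 302
```

View pics/t1.png

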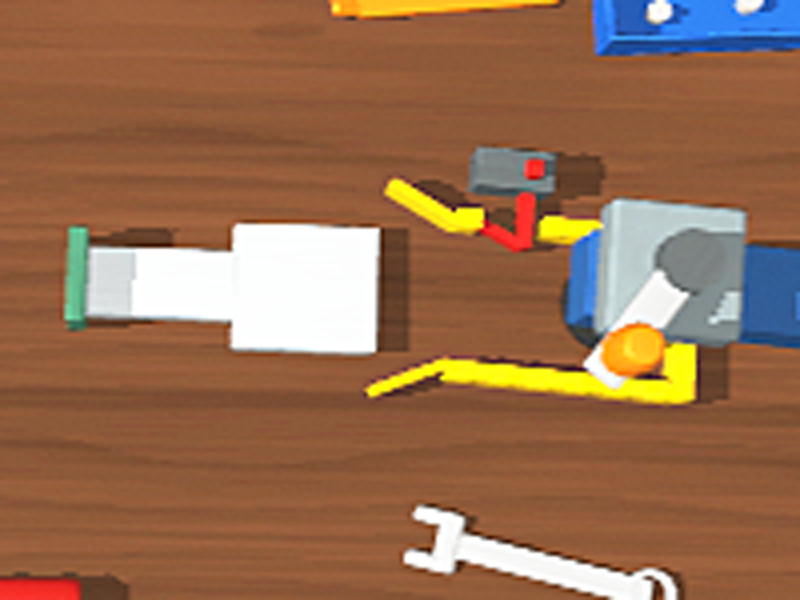

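View pics/s1.png

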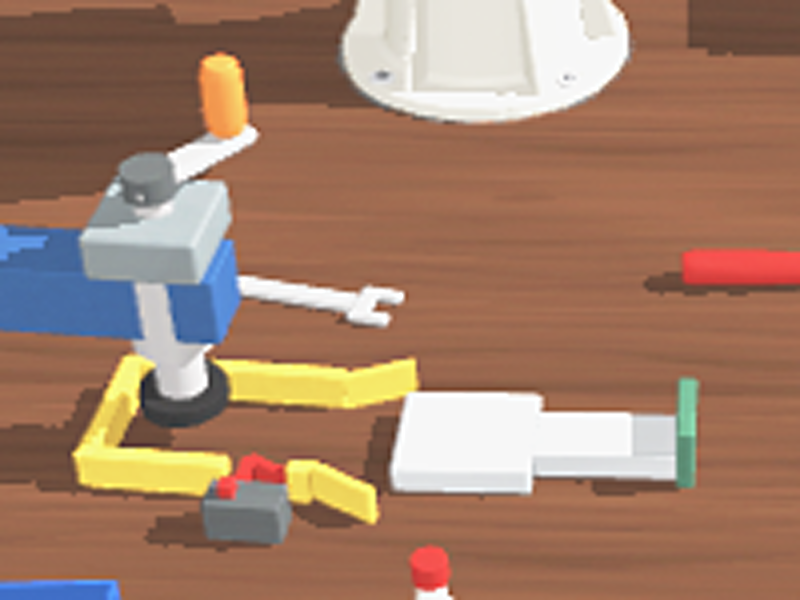

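```bash
cat > fit.py <<'E'
from h import *
from scipy.optimize import least_squares
def stand(f,p):
    c,s=np.cos(p[2]),np.sin(p[2]);return lambda P:np.array([p[0]+c*P[0]-s*P[1],p[1]+s*P[0]+c*P[1],P[2]])
E
python3 - <<'E'
from fit import *
t=grab_frame("top");s=grab_frame("scene")
T=lambda x,y:(280+x/4-.4,170+y/4-.4)
S=lambda x,y:(170+x/4-.4,180+y/4-.4)
for n,p in dict(TL=(613,200),TR=(747,210),BR=(742,345),BL=(598,335)).items(): print(n,np.round(atz(t,T(*p),186)))
for n,p in dict(NL=(85,235),NR=(195,243),FR=(228,183)).items(): print(n,np.round(atz(s,S(*p),186)))
print("rail lower bend",atz(t,T(443,359),26),"end",atz(t,T(665,374),26))
print("rail upper bend lower edge",atz(t,T(457,234),26),"end",atz(t,T(540,243),26))
print("foot?")
print("wheel hub",tri(t,(622,250),s,(66,216)))
print("grip top", atz(t,T(635,345),261), atz(s,S(219,62),261),"tri",tri(t,T(633,350),s,S(222,95)))
print("gearcap",tri(t,T(693,260),s,S(148,165)))
for n,p in dict(hTL=(233,224),hTR=(380,228),hBR=(377,354),hBL=(231,349)).items(): print(n,np.round(atz(t,T(*p),20),1))
for n,p in dict(gT=(68,228),gB=(66,327),gT2=(87,228),gB2=(86,327)).items(): print(n,np.round(atz(t,T(*p),45),1))
for n,p in dict(h1=(410,393),h2=(543,396),h3=(533,483),h4=(392,483)).items(): print(n,np.round(atz(s,S(*p),20),1))
for n,p in dict(gf=(697,380),gn=(696,430)).items(): print(n,np.round(atz(s,S(*p),45),1))
E
```

```text
TL [ 572. -107.  186.]
TR [ 568. -181.  186.]
BR [ 493. -176.  186.]
BL [497. -98. 186.]
NL [ 566. -180.  186.]
NR [ 573. -111.  186.]
FR [ 506. -104.  186.]
rail lower bend [499.20796197 -40.53627952  26.        ] end [ 493.46220214 -179.76641166   26.        ]
rail upper bend lower edge [578.75204523 -49.30271955  26.        ] end [ 574.43537686 -101.85627553   26.        ]
foot?
wheel hub [ 512.24604999 -506.63841896  210.45979136]
grip top [482.81543954 -97.65194993 261.        ] [ 484.26776204 -105.32260268  261.        ] tri [ 483.39344266 -104.94739208  236.41812685]
gearcap [ 534.5552956  -142.74477334  216.62562907]
hTL [582.3  92.   20. ]
hTR [582.3  -1.4  20. ]
hBR [501.9   0.   20. ]
hBL [502.6  91.8  20. ]
gT [572.5 195.6  45. ]
gB [510.7 194.9  45. ]
gT2 [572.8 183.8  45. ]
gB2 [511.  182.6  45. ]
h1 [507.5  -0.6  20. ]
h2 [508.   89.1  20. ]
h3 [595.9  89.5  20. ]
h4 [ 5.987e+02 -4.000e-01  2.000e+01]
gf [519.2 192.3  45. ]
gn [570.3 192.6  45. ]
```

```bash
python3 -m inch '[{"gripper":0,"tx":0,"ty":0,"tz":-0.04,"spin":0},{"gripper":0,"tx":0.01,"ty":-0.012,"tz":-0.04,"spin":0},{"gripper":0,"tx":0.029,"ty":-0.034,"tz":-0.02,"spin":0},{"gripper":0,"tx":0.03,"ty":-0.035,"tz":0,"spin":0},{"gripper":0,"tx":0.03,"ty":-0.035,"tz":0,"spin":0},{"gripper":0,"tx":0.03,"ty":-0.035,"tz":0,"spin":0},{"gripper":0,"tx":0.03,"ty":-0.035,"tz":0,"spin":0},{"gripper":0,"tx":0.03,"ty":-0.035,"tz":0,"spin":0}]' 40
```

```text
clock: 1.75
eef_pos: [297.5, -330.9, 331.5]
tcp_rot: [3.141, -0.0, 0.291]
contact_force: [0.8, 0.0, -0.4]
opening: -0.0
```

```bash
python3 -m inch '[{"gripper":0,"tx":0.03,"ty":-0.035,"tz":0,"spin":0},{"gripper":0,"tx":0.03,"ty":-0.035,"tz":0,"spin":0},{"gripper":0,"tx":0.03,"ty":-0.035,"tz":0,"spin":0},{"gripper":0,"tx":0.03,"ty":-0.035,"tz":0,"spin":0},{"gripper":0,"tx":0.03,"ty":-0.035,"tz":0,"spin":0},{"gripper":0,"tx":0.03,"ty":-0.035,"tz":0,"spin":0},{"gripper":0,"tx":0.03,"ty":-0.035,"tz":0,"spin":0},{"gripper":0,"tx":0.03,"ty":-0.035,"tz":0,"spin":0}]'
```

```text
clock: 2.55
eef_pos: [447.0, 6.6, 331.6]
tcp_rot: [3.141, -0.001, 0.292]
contact_force: [0.4, -0.6, -0.0]
opening: -0.002
```

```bash
python3 -m inch '[{"gripper":0,"tx":0.0265,"ty":-0.0307,"tz":0,"spin":0},{"gripper":0,"tx":0.0265,"ty":-0.0307,"tz":0,"spin":0},{"gripper":0,"tx":0.0265,"ty":-0.0307,"tz":0,"spin":0},{"gripper":0,"tx":0.0265,"ty":-0.0307,"tz":0,"spin":0},{"gripper":0,"tx":0.0265,"ty":-0.0307,"tz":0,"spin":0},{"gripper":0,"tx":0.0265,"ty":-0.0307,"tz":0,"spin":0},{"gripper":0,"tx":0,"ty":0,"tz":0.02,"spin":-7.8},{"gripper":0,"tx":0,"ty":0,"tz":0.03,"spin":-7.8}]'
python3 -m inch '[{"gripper":0,"tx":0,"ty":0,"tz":0.035,"spin":-7.8},{"gripper":0,"tx":0,"ty":0,"tz":0.035,"spin":-7.8},{"gripper":0,"tx":0,"ty":0,"tz":0.035,"spin":-7.8},{"gripper":0,"tx":0,"ty":0,"tz":0.035,"spin":-7.8},{"gripper":0,"tx":0,"ty":0,"tz":0.035,"spin":-7.8},{"gripper":0,"tx":0,"ty":0,"tz":0.025,"spin":-7.8},{"gripper":0,"tx":0,"ty":0,"tz":0.01,"spin":-7.8},{"gripper":0,"tx":0,"ty":0,"tz":0,"spin":0}]'
python3 - <<'E'
from h import *
t=grab_frame("top");s=grab_frame("scene");w=grab_frame("wrist")
save(t,"t2",(260,150,480,315),3.6);save(s,"s2",(170,180,370,330),4);save(w,"w2")
E
```

```text
clock: 3.35
eef_pos: [547.1, 228.6, 282.0]
tcp_rot: [3.141, -0.003, 0.571]
contact_force: [-0.3, 0.9, -0.4]
opening: -0.002
clock: 4.15
eef_pos: [544.7, 226.3, 69.5]
tcp_rot: [-3.139, 0.001, 1.519]
contact_force: [0.7, 0.9, 1.1]
opening: 0.001
```

View pics/t2.png

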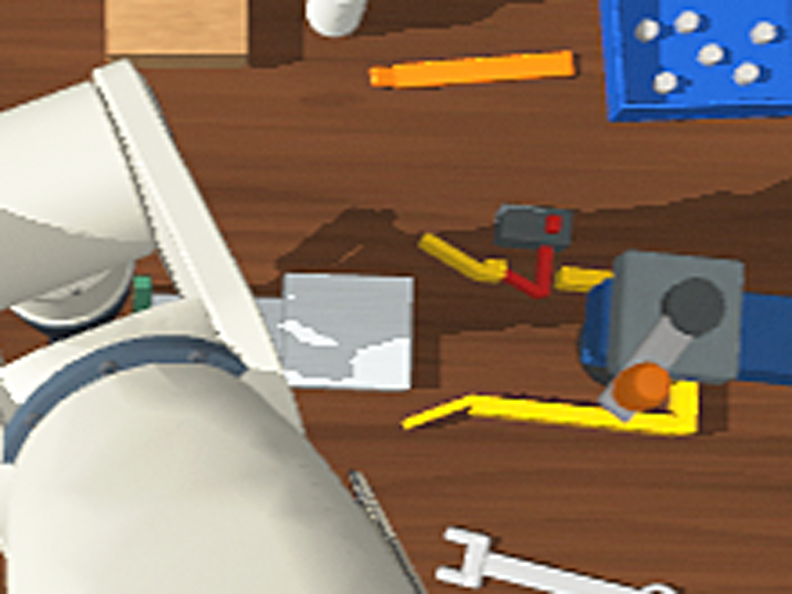

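View pics/s2.png

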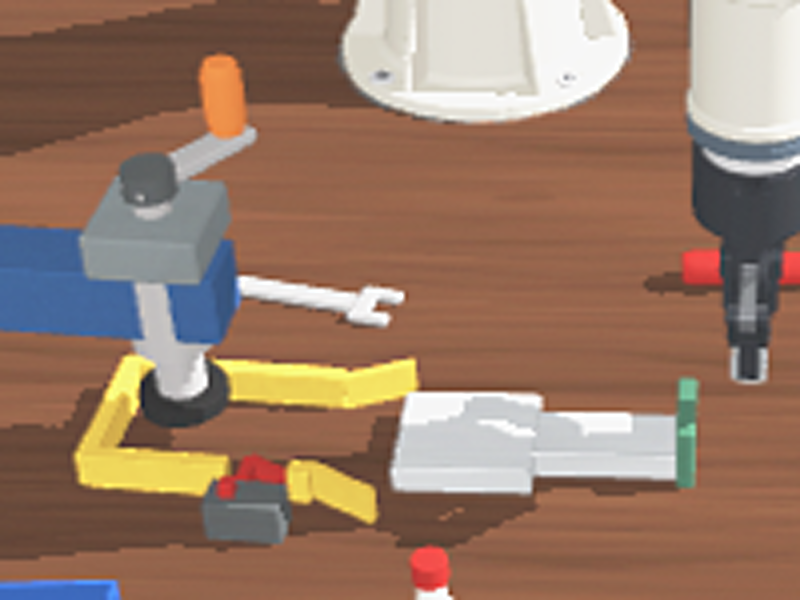

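View pics/w2.png

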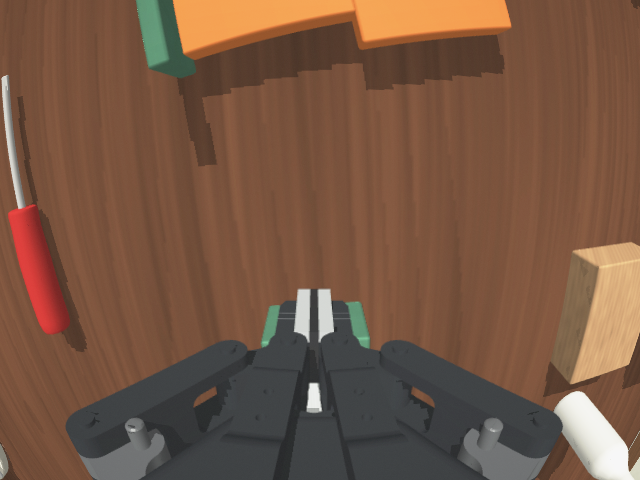

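The fingers are centred behind the green push plate: fingers at column 314 and green plate at about 316 in the wrist view. Lower, then push.

```bash
python3 -m inch '[{"gripper":0,"tx":0,"ty":0,"tz":0.025,"spin":0},{"gripper":0,"tx":0,"ty":0,"tz":0.02,"spin":0},{"gripper":0,"tx":0,"ty":0,"tz":0.009,"spin":0},{"gripper":0,"tx":-0.006,"ty":0.0,"tz":0,"spin":0},{"gripper":0,"tx":-0.006,"ty":0,"tz":0,"spin":0},{"gripper":0,"tx":-0.006,"ty":0,"tz":0,"spin":0},{"gripper":0,"tx":-0.006,"ty":0,"tz":0,"spin":0},{"gripper":0,"tx":-0.006,"ty":0,"tz":0,"spin":0}]'
python3 -m inch '[{"gripper":0,"tx":-0.01,"ty":0.0004,"tz":0,"spin":0},{"gripper":0,"tx":-0.01,"ty":0.0004,"tz":0,"spin":0},{"gripper":0,"tx":-0.01,"ty":0.0004,"tz":0,"spin":0},{"gripper":0,"tx":-0.01,"ty":0.0004,"tz":0,"spin":0},{"gripper":0,"tx":-0.01,"ty":0.0004,"tz":0,"spin":0},{"gripper":0,"tx":-0.01,"ty":0.0004,"tz":0,"spin":0},{"gripper":0,"tx":-0.01,"ty":0.0004,"tz":0,"spin":0},{"gripper":0,"tx":-0.01,"ty":0.0004,"tz":0,"spin":0}]'
python3 - <<'E'
from h import *
t=grab_frame("top");s=grab_frame("scene")
save(t,"t3",(260,150,480,315),3.6);save(s,"s3",(170,180,370,330),4)
E
```

```text
clock: 5.1
eef_pos: [545.2, 197.0, 18.3]
tcp_rot: [3.139, -0.002, 1.516]
contact_force: [-0.3, 5.5, 2.5]
opening: 0.0
clock: 5.9
eef_pos: [544.5, 117.7, 18.3]
tcp_rot: [3.139, -0.003, 1.516]
contact_force: [1.6, 12.9, 3.2]
opening: 0.0
```

View pics/t3.png

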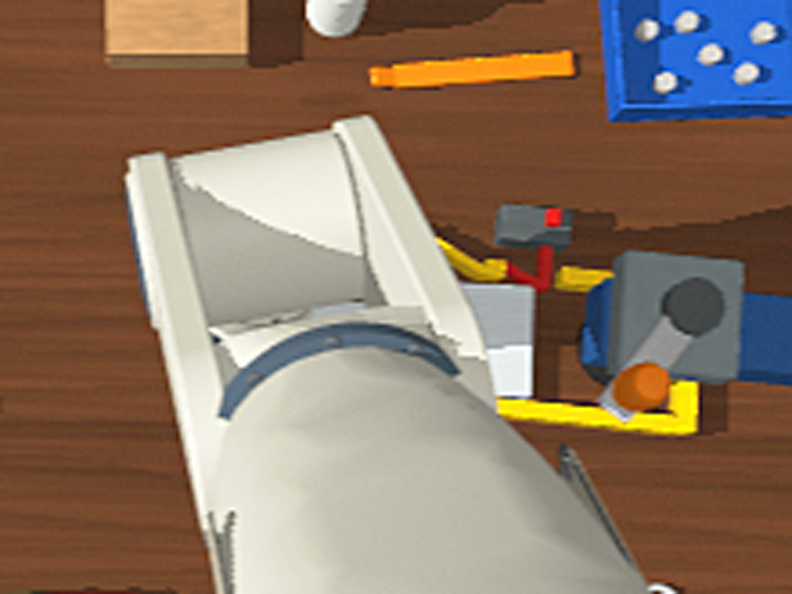

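View pics/s3.png

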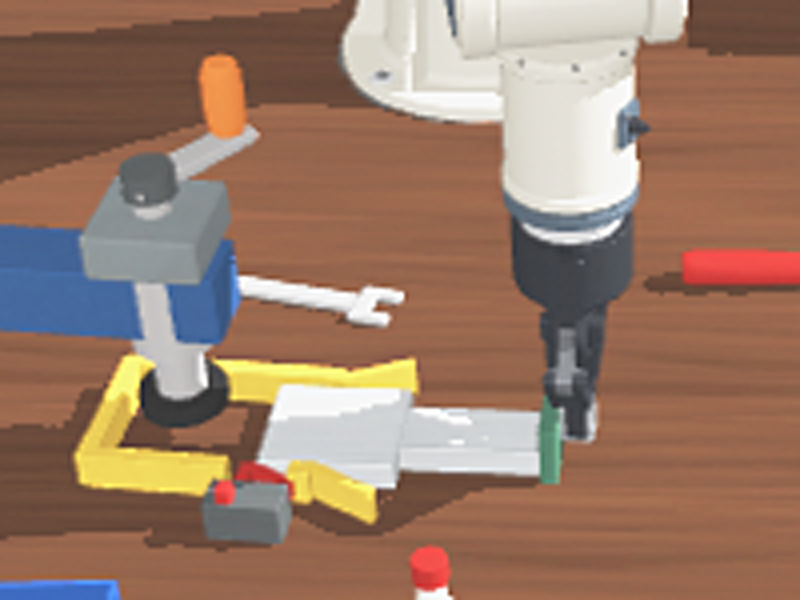

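The head is between the rails and has just reached the catch, with the push plate at crop (550,440). Continue.

```bash
python3 -m inch '[{"gripper":0,"tx":-0.01,"ty":0.0004,"tz":0,"spin":0},{"gripper":0,"tx":-0.01,"ty":0.0004,"tz":0,"spin":0},{"gripper":0,"tx":-0.01,"ty":0.0004,"tz":0,"spin":0},{"gripper":0,"tx":-0.01,"ty":0.0004,"tz":0,"spin":0},{"gripper":0,"tx":-0.01,"ty":0.0004,"tz":0,"spin":0},{"gripper":0,"tx":-0.01,"ty":0.0004,"tz":0,"spin":0},{"gripper":0,"tx":-0.01,"ty":0.0004,"tz":0,"spin":0},{"gripper":0,"tx":-0.01,"ty":0.0004,"tz":0,"spin":0}]'
python3 - <<'E'
from h import *
t=grab_frame("top");s=grab_frame("scene")
save(t,"t4",(260,150,480,315),3.6);save(s,"s4",(170,180,370,330),4)
E
```

```text
clock: 6.8
eef_pos: [542.9, 37.5, 17.9]
tcp_rot: [3.14, -0.002, 1.516]
contact_force: [1.1, 10.2, 3.6]
opening: 0.001
```

View pics/s4.png

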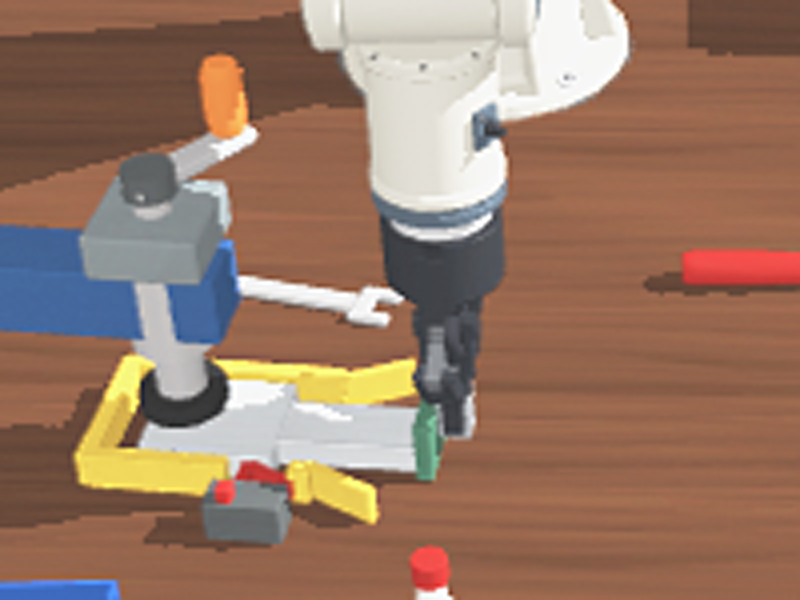

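```bash
python3 -m inch '[{"gripper":0,"tx":-0.003,"ty":0.0002,"tz":0,"spin":0},{"gripper":0,"tx":-0.002,"ty":0.0002,"tz":0,"spin":0},{"gripper":0,"tx":-0.002,"ty":0,"tz":0,"spin":0},{"gripper":0,"tx":-0.002,"ty":0,"tz":0,"spin":0},{"gripper":0,"tx":-0.0015,"ty":0,"tz":0,"spin":0},{"gripper":0,"tx":-0.0015,"ty":0,"tz":0,"spin":0},{"gripper":0,"tx":-0.0015,"ty":0,"tz":0,"spin":0},{"gripper":0,"tx":-0.0015,"ty":0,"tz":0,"spin":0}]'
```

```text
clock: 7.7
eef_pos: [541.8, 22.8, 17.6]
tcp_rot: [3.141, -0.001, 1.517]
contact_force: [-1.0, 9.6, 3.9]
opening: 0.002
```

```bash
python3 -m inch '[{"gripper":0,"tx":-0.001,"ty":0,"tz":0,"spin":0},{"gripper":0,"tx":-0.001,"ty":0,"tz":0,"spin":0},{"gripper":0,"tx":-0.0005,"ty":0,"tz":0,"spin":0},{"gripper":0,"tx":-0.0005,"ty":0,"tz":0,"spin":0},{"gripper":0,"tx":0,"ty":0,"tz":0,"spin":0},{"gripper":0,"tx":0,"ty":0,"tz":0,"spin":0},{"gripper":0,"tx":0,"ty":0,"tz":0,"spin":0},{"gripper":0,"tx":0,"ty":0,"tz":0,"spin":0}]'
python3 - <<'E'
from h import *
t=grab_frame("top");s=grab_frame("scene")
save(t,"t5",(260,150,480,315),3.6);save(s,"s5",(170,230,300,330),6)
E
```

```text
clock: 8.5
eef_pos: [541.5, 19.9, 17.6]
tcp_rot: [3.141, -0.001, 1.517]
contact_force: [-0.7, 10.0, 3.9]
opening: 0.0
```

View pics/s5.png

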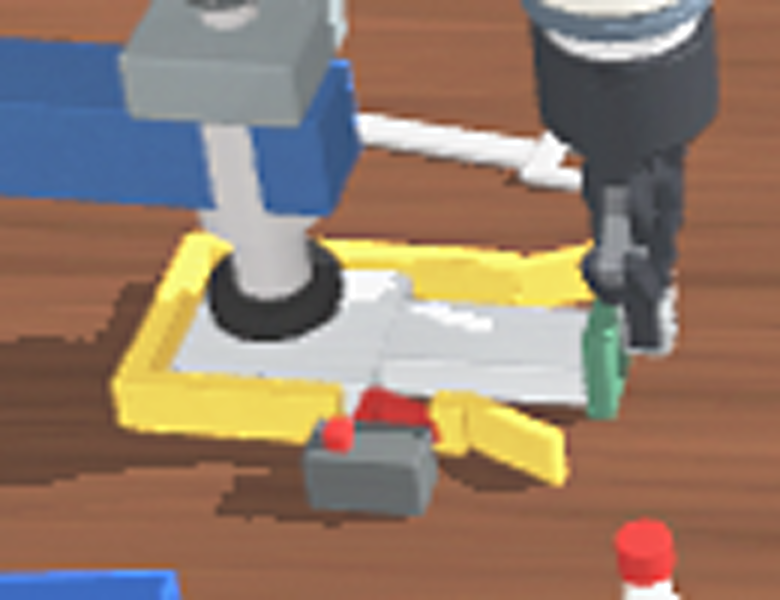

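View pics/t5.png

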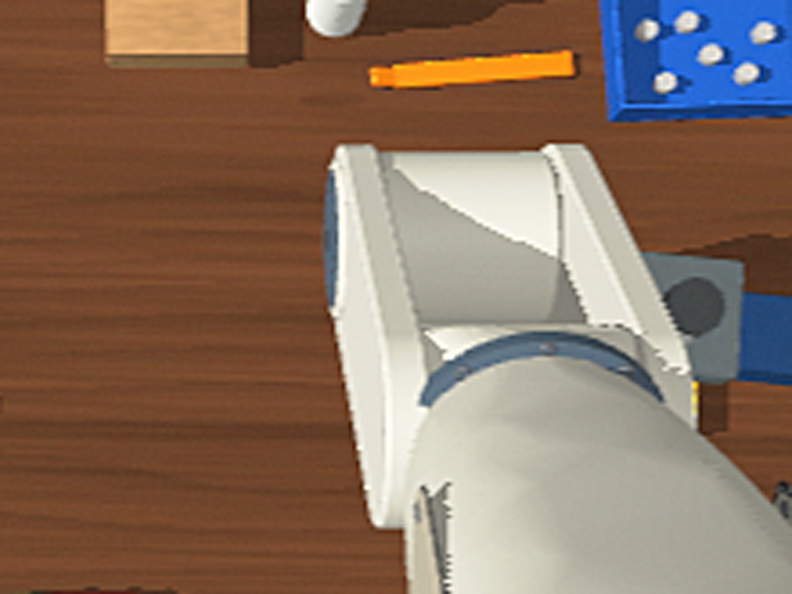

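Not home yet: there's no force rise, and the catch is still pushed aside. I'll go on in small steps.

```bash
python3 -m inch '[{"gripper":0,"tx":-0.001,"ty":0,"tz":0,"spin":0},{"gripper":0,"tx":-0.0005,"ty":0,"tz":0,"spin":0},{"gripper":0,"tx":-0.0005,"ty":0,"tz":0,"spin":0},{"gripper":0,"tx":-0.0005,"ty":0,"tz":0,"spin":0},{"gripper":0,"tx":-0.0005,"ty":0,"tz":0,"spin":0},{"gripper":0,"tx":0,"ty":0,"tz":0,"spin":0},{"gripper":0,"tx":0,"ty":0,"tz":0,"spin":0},{"gripper":0,"tx":0,"ty":0,"tz":0,"spin":0}]'
```

```text
clock: 9.4
eef_pos: [541.4, 16.4, 17.6]
tcp_rot: [3.141, -0.001, 1.517]
contact_force: [0.7, 6.4, 4.0]
opening: 0.004
```

```bash
python3 -m inch '[{"gripper":0,"tx":-0.0005,"ty":0,"tz":0,"spin":0},{"gripper":0,"tx":-0.0005,"ty":0,"tz":0,"spin":0},{"gripper":0,"tx":-0.0005,"ty":0,"tz":0,"spin":0},{"gripper":0,"tx":0,"ty":0,"tz":0,"spin":0},{"gripper":0,"tx":0,"ty":0,"tz":0,"spin":0},{"gripper":0,"tx":0,"ty":0,"tz":0,"spin":0},{"gripper":0,"tx":0,"ty":0,"tz":0,"spin":0},{"gripper":0,"tx":0,"ty":0,"tz":0,"spin":0}]'
python3 - <<'E'
from h import *
s=grab_frame("scene")
save(s,"s6",(170,230,300,330),6)
E
```

```text
clock: 10.2
eef_pos: [541.3, 15.0, 17.6]
tcp_rot: [3.141, -0.001, 1.517]
contact_force: [-0.1, 6.2, 3.7]
opening: 0.005
```

View pics/s6.png

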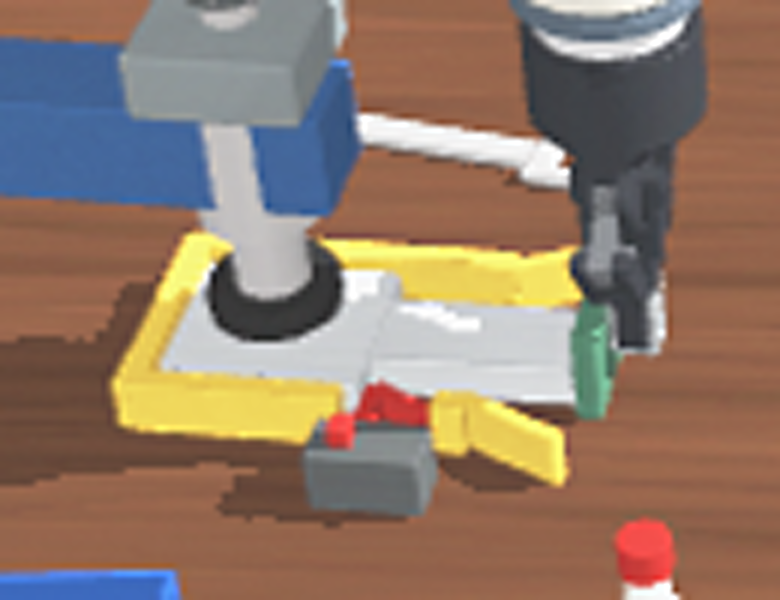

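```bash
python3 -m inch '[{"gripper":0,"tx":-0.0005,"ty":0,"tz":0,"spin":0},{"gripper":0,"tx":-0.0005,"ty":0,"tz":0,"spin":0},{"gripper":0,"tx":-0.0005,"ty":0,"tz":0,"spin":0},{"gripper":0,"tx":0,"ty":0,"tz":0,"spin":0},{"gripper":0,"tx":0,"ty":0,"tz":0,"spin":0},{"gripper":0,"tx":0,"ty":0,"tz":0,"spin":0},{"gripper":0,"tx":0,"ty":0,"tz":0,"spin":0},{"gripper":0,"tx":0,"ty":0,"tz":0,"spin":0}]'
```

```text
clock: 11.05
eef_pos: [542.1, 14.7, 17.6]
tcp_rot: [3.14, -0.002, 1.516]
contact_force: [3.2, 16.3, 0.7]
opening: -0.006
```

```bash
python3 -m inch '[{"gripper":0,"tx":-0.0005,"ty":0,"tz":0,"spin":0},{"gripper":0,"tx":0,"ty":0,"tz":0,"spin":0},{"gripper":0,"tx":0,"ty":0,"tz":0,"spin":0},{"gripper":0,"tx":0,"ty":0,"tz":0,"spin":0},{"gripper":0,"tx":0,"ty":0,"tz":0,"spin":0},{"gripper":0,"tx":0,"ty":0,"tz":0,"spin":0},{"gripper":0,"tx":0,"ty":0,"tz":0,"spin":0},{"gripper":0,"tx":0,"ty":0,"tz":0,"spin":0}]'
python3 - <<'E'
from h import *
s=grab_frame("scene")
save(s,"s7",(170,230,300,330),6)
E
```

```text
clock: 11.85
eef_pos: [542.5, 14.6, 17.7]
tcp_rot: [3.139, -0.003, 1.516]
contact_force: [3.4, 18.2, -0.2]
opening: 0.001
```

View pics/s7.png

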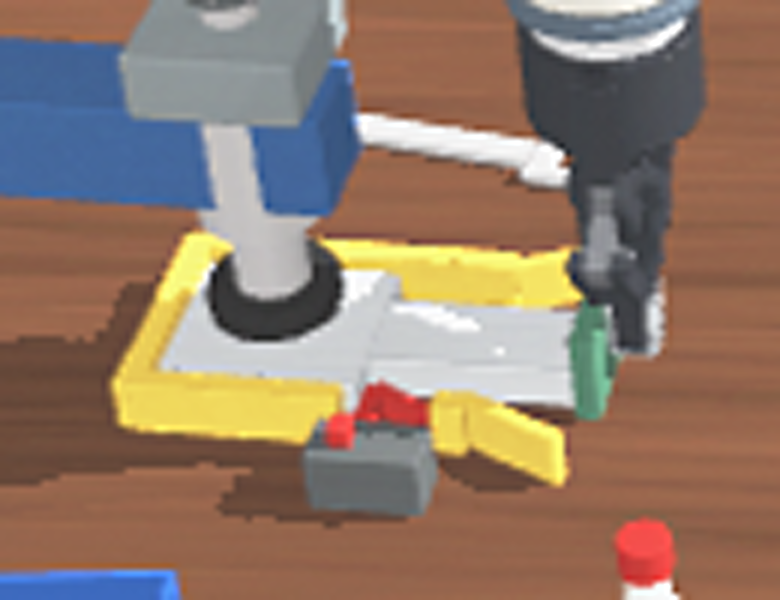

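The force rose to 18 N with no further travel, so it's against the stop. Next I back off, rise, and check the catch and grip.

```bash
python3 -m inch '[{"gripper":0,"tx":0.005,"ty":0,"tz":0,"spin":0},{"gripper":0,"tx":0.015,"ty":0,"tz":0,"spin":0},{"gripper":0,"tx":0.02,"ty":0,"tz":0,"spin":0},{"gripper":0,"tx":0.02,"ty":0,"tz":-0.03,"spin":0},{"gripper":0,"tx":0.02,"ty":0,"tz":-0.045,"spin":0},{"gripper":0,"tx":0.02,"ty":0,"tz":-0.045,"spin":0},{"gripper":0,"tx":0.02,"ty":0,"tz":-0.045,"spin":0},{"gripper":0,"tx":0.02,"ty":0,"tz":-0.045,"spin":0}]'
python3 -m inch '[{"gripper":0.05,"tx":0.02,"ty":0,"tz":-0.045,"spin":0},{"gripper":0.05,"tx":0.01,"ty":0,"tz":-0.03,"spin":0},{"gripper":0.05,"tx":0,"ty":0,"tz":0,"spin":0},{"gripper":0.05,"tx":0,"ty":0,"tz":0,"spin":0},{"gripper":0.05,"tx":0,"ty":0,"tz":0,"spin":0},{"gripper":0.05,"tx":0,"ty":0,"tz":0,"spin":0},{"gripper":0.05,"tx":0,"ty":0,"tz":0,"spin":0},{"gripper":0.05,"tx":0,"ty":0,"tz":0,"spin":0}]'
python3 - <<'E'
from h import *
t=grab_frame("top");s=grab_frame("scene");print(sense()["contact_force"])
save(t,"t8",(340,190,480,295),5.7);save(s,"s8",(180,185,310,310),4.8)
for c in("top","scene"):
    for n in ("catch","crank_grip"):
        for m in masks_of(c,n)[:2]:
            ys,xs=np.nonzero(m["pixels"]);print(c,n,round(m["conf"],2),np.round(m["centre"],1),len(xs),xs.min(),xs.max(),ys.min(),ys.max())
    f=t if c=="top" else s
    h=cv2.cvtColor(f["pixels"],cv2.COLOR_RGB2HSV);m=cv2.inRange(h,(8,150,120),(18,255,255))
    n,l,st,ce=cv2.connectedComponentsWithStats(m)
    for i in range(1,n):
        if st[i,4]>30: print(c,st[i],ce[i])
E
```

```text
clock: 12.7
eef_pos: [547.7, 153.2, 229.0]
tcp_rot: [-3.141, 0.001, 1.517]
contact_force: [0.5, 0.3, -0.2]
opening: 0.002
clock: 13.5
eef_pos: [550.0, 181.7, 301.5]
tcp_rot: [-3.14, 0.0, 1.517]
contact_force: [-0.8, 0.1, 0.3]
opening: 0.58
[-0.1828309   0.31859726  0.19106191]
top catch 0.44 [223.8 411. ] 108 400 414 210 232
top crank_grip 0.52 [257.3 437.4] 160 430 445 251 263
top [442 114  43   5  70] [461.88571429 115.68571429]
top [ 72 116  31  11 110] [ 84.68181818 119.35454545]
top [355 119  41   4  74] [370.04054054 121.        ]
top [386 119  41   2  43] [406.25581395 119.37209302]
top [354 124 164   8 537] [426.97392924 128.33891993]
top [498 125  66   3 124] [528.5        125.93548387]
top [519 129  76   8 233] [561.46781116 132.19313305]
top [361 131  37   2  44] [377.52272727 131.72727273]
top [ 70 135  24   4  45] [ 79.84444444 136.51111111]
top [ 69 138  42  13 286] [ 87.23076923 145.03846154]
top [417 145  10  16  55] [422.58181818 152.47272727]
top [537 151  44   4  92] [560.04347826 152.52173913]
top [585 150  45   4  90] [606.82222222 151.73333333]
top [ 68 152  56 
[... 4863 characters left out ...]
8  41   6 140] [293.15714286 450.7       ]
top [ 36 450  49   3 115] [ 56.40869565 451.17391304]
top [208 452  27   5  71] [221.74647887 454.28169014]
top [241 453  50   4 117] [261.         455.08547009]
top [ 80 454  44   6  93] [102.91397849 456.49462366]
top [ 35 458  46   4  93] [ 59.80645161 459.62365591]
top [128 459  28   4  58] [143.60344828 460.74137931]
top [271 460  42   3  75] [293.29333333 460.8       ]
scene crank_grip 0.69 [201.6 225.5] 192 220 231 194 213
scene crank_grip 0.61 [247.2 102.9] 15364 3 271 186 315
scene [219 194  11  20 119] [223.53781513 204.93277311]
scene [402 275  43  54 356] [418.87359551 313.20224719]
scene [208 340  62  11 150] [239.56666667 346.86      ]
```

View pics/t8.png

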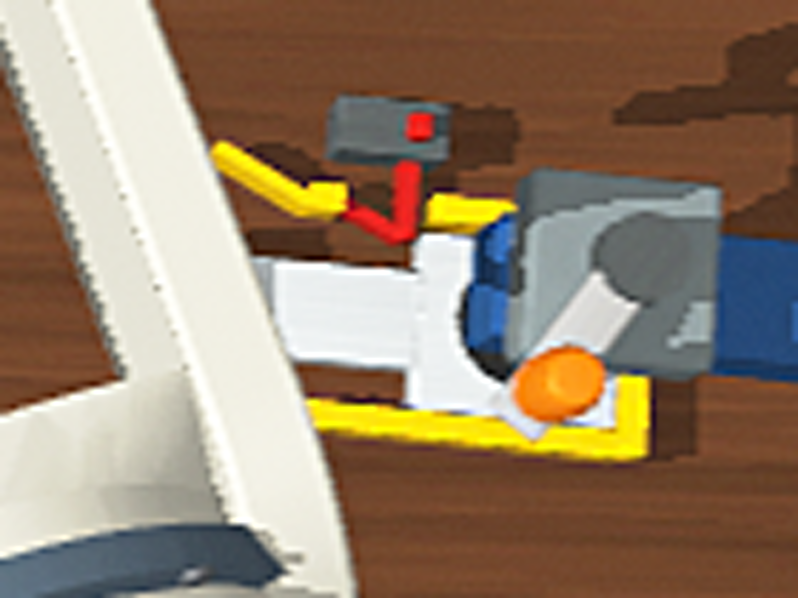

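View pics/s8.png

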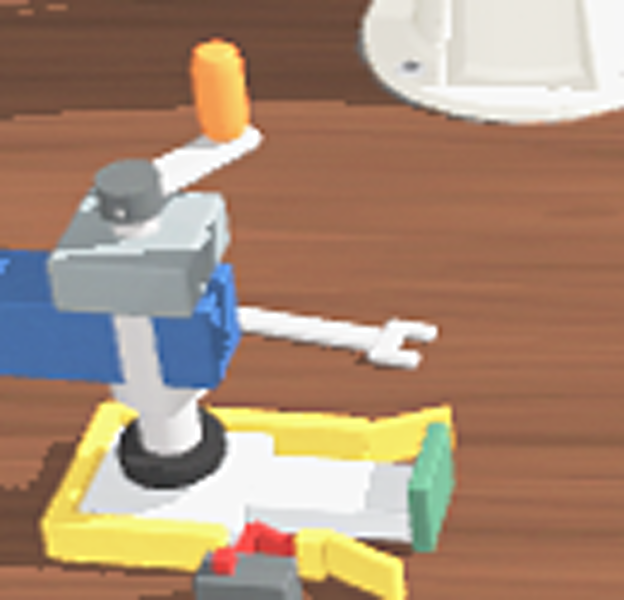

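The plate is home and the catch is out. Its tip in the top view is at px (410,232), the same as at the start and just behind the head shoulder. Next I fit the grip and the foot height.

Run:
```python
from fit import *
t=grab_frame("top");s=grab_frame("scene")
a=np.linspace(0,2*np.pi,60)
def cyl(x,y,r,z0,z1): return [(x+r*np.cos(i),y+r*np.sin(i),z) for z in(z0,z1) for i in a]
def bb(f,P):
    q=np.array([proj(f,p) for p in P]);return np.r_[q.min(0),q.max(0)]
obs=np.r_[429.6,250.6,445.6,263.6]; obs2=np.r_[219.6,193.6,231.5,213.4]
def res(p):
    P=cyl(p[0],p[1],13,211,261)
    return np.r_[bb(t,P)-obs,(bb(s,P)-obs2)]
r=least_squares(res,[483,-103]);print(r.x,np.round(r.fun,1))
for m in masks_of("scene","foot")[:2]:
    ys,xs=np.nonzero(m["pixels"]);print(m["conf"],xs.min(),xs.max(),ys.min(),ys.max(),len(xs))
for h in(20,23,26,30,34,38): print(h,np.round(bb(s,cyl(533.5,-142,30,h,h+14)),1))
# axis: cap
print("axis", np.hypot(r.x[0]-533.5,r.x[1]+142),np.degrees(np.arctan2(r.x[1]+142,r.x[0]-533.5)))
```

```text
[ 483.02671049 -103.52069557] [-0.9 -1.2  2.1  1.   0.3 -1.3  1.3  1.4]
0.56 204 227 270 286 228
20 [205.8 271.9 229.4 290.3]
23 [205.6 271.  229.2 289.4]
26 [205.5 270.1 229.1 288.5]
30 [205.3 268.9 228.9 287.4]
34 [205.  267.8 228.8 286.2]
38 [204.8 266.6 228.6 285. ]
axis 63.46817961320594 142.67920224399646
```

```bash
python3 -m inch '[{"gripper":0.05,"tx":-0.0361,"ty":-0.0064,"tz":0,"spin":0},{"gripper":0.05,"tx":-0.0361,"ty":-0.0064,"tz":0,"spin":0},{"gripper":0.05,"tx":-0.0361,"ty":-0.0064,"tz":0,"spin":0},{"gripper":0.05,"tx":-0.0361,"ty":-0.0064,"tz":0,"spin":0},{"gripper":0.05,"tx":-0.0361,"ty":-0.0064,"tz":0,"spin":0},{"gripper":0.05,"tx":-0.0361,"ty":-0.0064,"tz":0,"spin":0},{"gripper":0.05,"tx":-0.0361,"ty":-0.0064,"tz":0,"spin":0},{"gripper":0.05,"tx":-0.0361,"ty":-0.0064,"tz":0,"spin":0}]'
python3 -m inch '[{"gripper":0.05,"tx":0,"ty":0,"tz":0,"spin":0},{"gripper":0.05,"tx":0,"ty":0,"tz":0,"spin":0},{"gripper":0.05,"tx":0,"ty":0,"tz":0,"spin":0},{"gripper":0.05,"tx":0,"ty":0,"tz":0,"spin":0},{"gripper":0.05,"tx":0,"ty":0,"tz":0,"spin":0},{"gripper":0.05,"tx":0,"ty":0,"tz":0,"spin":0},{"gripper":0.05,"tx":0,"ty":0,"tz":0,"spin":0},{"gripper":0.05,"tx":0,"ty":0,"tz":0,"spin":0}]'
python3 - <<'E'
from h import *
w=grab_frame("wrist");s=grab_frame("scene")
save(w,"w9");save(s,"s9",(180,150,310,275),4.8)
E
```

```text
clock: 14.75
eef_pos: [483.1, -105.0, 302.5]
tcp_rot: [3.141, 0.0, 1.517]
contact_force: [0.8, -0.6, -0.1]
opening: 0.586
clock: 15.55
eef_pos: [483.6, -103.4, 302.3]
tcp_rot: [3.142, -0.0, 1.517]
contact_force: [0.6, -0.0, 0.8]
opening: 0.585
```

View pics/w9.png

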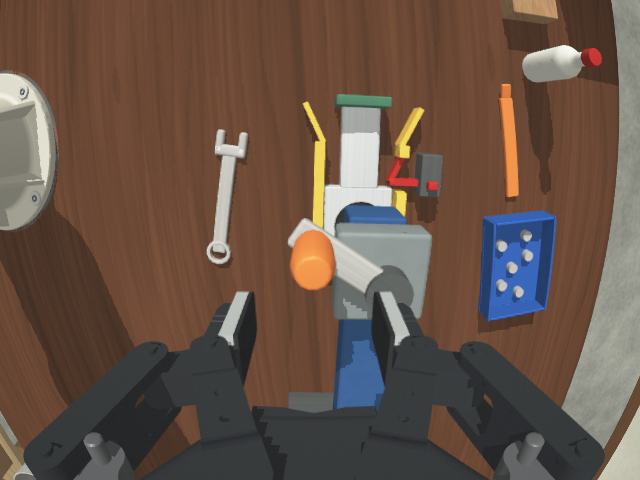

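View pics/s9.png

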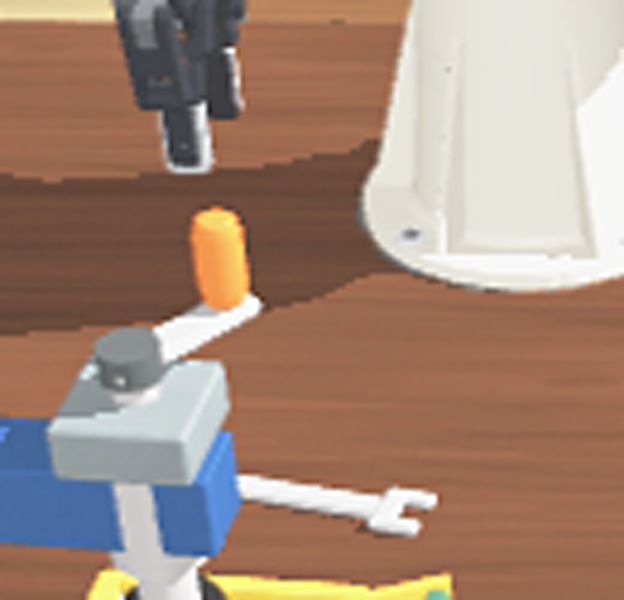

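Run:
```python
from h import *
w=grab_frame("wrist");s=grab_frame("scene")
def wz(px,z):
    K,E=w["K"],w["extrinsics"];d=np.array([px[0]-K[0,2],px[1]-K[1,2]]);r=np.hypot(*d);th=r/K[0,0]
    v=E[:3,:3]@np.r_[d/r*np.sin(th),np.cos(th)];o=E[:3,3];return o+v*(z-o[2])/v[2]
print("grip top",wz((311.5,247),261),"cap",wz((390,288),218),wz((390,288),225))
for p in((334,226),(432,226),(428,320),(333,318)): print(np.round(wz(p,186)))
print("bent rail",wz((322,141),26),wz((406,150),26))
print(proj(s,(483.6,-103.4,302.3)))
```

```text
grip top [483.71794136 -89.94303197 261.        ] cap [ 534.4809921  -137.06149071  218.        ] [ 533.05069357 -133.68369281  225.        ]
[ 499. -100.  186.]
[ 573. -104.  186.]
[ 574. -185.  186.]
[ 496. -176.  186.]
bent rail [496.7043802  -45.85563648  26.        ] [592.25204881 -59.17745975  26.        ]
[223.11388301 180.18047597]
```

Run:
```python
from h import *
w=grab_frame("wrist")
K,E=w["K"],w["extrinsics"]
def wp(P):
    c=E[:3,:3].T@(np.array(P,float)-E[:3,3]);r=np.hypot(c[0],c[1]);th=np.arctan2(r,c[2]);return K[:2,2]+c[:2]/r*th*K[0,0]
h=cv2.cvtColor(w["pixels"],cv2.COLOR_RGB2HSV);m=cv2.inRange(h,(8,170,150),(18,255,255));n,l,st,ce=cv2.connectedComponentsWithStats(m[215:300,280:345]);print(st[1:],ce[1:])
a=np.linspace(0,2*np.pi,40)
from scipy.optimize import least_squares
i=1+st[1:,4].argmax();x,y,ww,hh=st[i,:4];obs=np.array([x+280-.5,y+215-.5,x+280+ww-.5,y+215+hh-.5])
def res(p):
    q=np.array([wp((p[0]+13*np.cos(k),p[1]+13*np.sin(k),z)) for z in(211,261) for k in a]);return np.r_[q.min(0),q.max(0)]-obs
r=least_squares(res,[483,-103]);print(r.x,r.fun)
```

```text
[[  10   15   45   60 1917]] [[32.72978612 45.51121544]]
[ 483.15958789 -104.40724239] [-1.74094615 -5.10914506  1.73694423  4.72318961]
```

The wrist fit gives the grip at (483,-104), which agrees with the TCP. Descend and close.

```bash
python3 -m inch '[{"gripper":0.05,"tx":-0.0005,"ty":0,"tz":0.02,"spin":0},{"gripper":0.05,"tx":0,"ty":0,"tz":0.025,"spin":0},{"gripper":0.05,"tx":0,"ty":0,"tz":0.02,"spin":0},{"gripper":0.05,"tx":0,"ty":0,"tz":0.012,"spin":0},{"gripper":0.05,"tx":0,"ty":0,"tz":0,"spin":0},{"gripper":0.022,"tx":0,"ty":0,"tz":0,"spin":0},{"gripper":0.022,"tx":0,"ty":0,"tz":0,"spin":0},{"gripper":0.022,"tx":0,"ty":0,"tz":0,"spin":0}]' 40
python3 -m inch '[{"gripper":0.022,"tx":0,"ty":0,"tz":0,"spin":0},{"gripper":0.022,"tx":0,"ty":0,"tz":0,"spin":0},{"gripper":0.022,"tx":0,"ty":0,"tz":0,"spin":0},{"gripper":0.022,"tx":0,"ty":0,"tz":0,"spin":0},{"gripper":0.022,"tx":0,"ty":0,"tz":0,"spin":0},{"gripper":0.022,"tx":0,"ty":0,"tz":0,"spin":0},{"gripper":0.022,"tx":0,"ty":0,"tz":0,"spin":0},{"gripper":0.022,"tx":0,"ty":0,"tz":0,"spin":0}]'
```

```text
clock: 16.6
eef_pos: [483.7, -104.1, 226.5]
tcp_rot: [3.141, -0.0, 1.517]
contact_force: [-3.9, 0.4, 5.3]
opening: 0.286
clock: 17.4
eef_pos: [483.7, -104.1, 226.4]
tcp_rot: [3.141, -0.0, 1.517]
contact_force: [-3.1, 1.0, 7.0]
opening: 0.294
```

```bash
cat > rows.py <<'E'
import numpy as np,sys
th0,step,n,cx,cy,x0,y0,yaw=map(float,sys.argv[1:9])
R=65;p=np.array([x0,y0])
for i in range(1,int(n)+1):
    th=np.radians(th0-step*i);q=np.array([cx+R*np.cos(th),cy+R*np.sin(th)]);d=q-p;p=q
    tx=np.cos(yaw)*d[0]+np.sin(yaw)*d[1];ty=np.sin(yaw)*d[0]-np.cos(yaw)*d[1]
    print(i,"th %.1f"%(th0-step*i),"tx %.4f ty %.4f"%(tx/1e3,ty/1e3),"pos",np.round(q,1))
E
python3 rows.py 143.35 8 8 535.8 -142.8 483.65 -104.0 1.517
```

```text
1 th 135.3 tx 0.0072 ty 0.0055 pos [489.6 -97.1]
2 th 127.3 tx 0.0063 ty 0.0065 pos [496.4 -91.1]
3 th 119.3 tx 0.0054 ty 0.0073 pos [503.9 -86.1]
4 th 111.3 tx 0.0043 ty 0.0080 pos [512.1 -82.3]
5 th 103.3 tx 0.0032 ty 0.0085 pos [520.8 -79.6]
6 th 95.3 tx 0.0020 ty 0.0089 pos [529.7 -78.1]
7 th 87.3 tx 0.0007 ty 0.0090 pos [538.8 -77.9]
8 th 79.3 tx -0.0006 ty 0.0091 pos [547.8 -78.9]
```

Only the first half of it to start with, then a look at the forces.

```bash
python3 -m inch '[{"gripper":0.022,"tx":0.0036,"ty":0.0027,"tz":0,"spin":0},{"gripper":0.022,"tx":0.0036,"ty":0.0028,"tz":0,"spin":0},{"gripper":0.022,"tx":0.0032,"ty":0.0032,"tz":0,"spin":0},{"gripper":0.022,"tx":0.0031,"ty":0.0033,"tz":0,"spin":0},{"gripper":0.022,"tx":0.0027,"ty":0.0036,"tz":0,"spin":0},{"gripper":0.022,"tx":0.0027,"ty":0.0037,"tz":0,"spin":0},{"gripper":0.022,"tx":0.0022,"ty":0.004,"tz":0,"spin":0},{"gripper":0.022,"tx":0.0021,"ty":0.004,"tz":0,"spin":0}]'; python3 -c "
from rig import sense;s=sense();print(s['contact_force'],s['wrist_torque'])"
```

```text
clock: 18.2
eef_pos: [512.2, -83.4, 226.5]
tcp_rot: [3.141, 0.002, 1.517]
contact_force: [-4.2, -7.3, 6.6]
opening: 0.284
[-4.23702284 -7.30924539  6.5511184 ] [-0.9947577   0.79328422  0.01113575]
```

```bash
python3 rows.py 111.35 10 8 535.6 -143.4 512.1 -82.6 1.517
```

```text
1 th 101.3 tx 0.0035 ty 0.0105 pos [522.8 -79.7]
2 th 91.3 tx 0.0019 ty 0.0112 pos [534.1 -78.4]
3 th 81.3 tx -0.0001 ty 0.0113 pos [545.4 -79.1]
4 th 71.3 tx -0.0021 ty 0.0111 pos [556.4 -81.8]
5 th 61.3 tx -0.0040 ty 0.0106 pos [566.8 -86.4]
6 th 51.3 tx -0.0058 ty 0.0098 pos [576.2 -92.6]
7 th 41.3 tx -0.0074 ty 0.0086 pos [ 584.4 -100.5]
8 th 31.3 tx -0.0088 ty 0.0072 pos [ 591.1 -109.6]
```

```bash
python3 -m inch '[{"gripper":0.022,"tx":0.0035,"ty":0.0105,"tz":0,"spin":0},{"gripper":0.022,"tx":0.0019,"ty":0.0112,"tz":0,"spin":0},{"gripper":0.022,"tx":-0.0001,"ty":0.0113,"tz":0,"spin":0},{"gripper":0.022,"tx":-0.0021,"ty":0.0111,"tz":0,"spin":0},{"gripper":0.022,"tx":-0.004,"ty":0.0106,"tz":0,"spin":0},{"gripper":0.022,"tx":-0.0058,"ty":0.0098,"tz":0,"spin":0},{"gripper":0.022,"tx":-0.0074,"ty":0.0086,"tz":0,"spin":0},{"gripper":0.022,"tx":-0.0088,"ty":0.0072,"tz":0,"spin":0}]'; python3 rows.py 31.35 10 8 535.6 -143.4 591.1 -109.6 1.517
```

```text
clock: 19.0
eef_pos: [589.9, -110.0, 226.4]
tcp_rot: [-3.139, 0.0, 1.517]
contact_force: [-11.2, 0.5, 11.7]
opening: 0.293
1 th 21.4 tx -0.0099 ty 0.0056 pos [ 596.1 -119.7]
2 th 11.4 tx -0.0107 ty 0.0038 pos [ 599.3 -130.6]
3 th 1.4 tx -0.0112 ty 0.0019 pos [ 600.6 -141.9]
4 th -8.6 tx -0.0113 ty -0.0001 pos [ 599.9 -153.2]
5 th -18.6 tx -0.0111 ty -0.0021 pos [ 597.2 -164.2]
6 th -28.6 tx -0.0106 ty -0.0040 pos [ 592.6 -174.6]
7 th -38.6 tx -0.0098 ty -0.0058 pos [ 586.4 -184. ]
8 th -48.6 tx -0.0086 ty -0.0074 pos [ 578.5 -192.2]
```

```bash
python3 -m inch '[{"gripper":0.022,"tx":-0.0099,"ty":0.0049,"tz":-0.0005,"spin":0},{"gripper":0.022,"tx":-0.0107,"ty":0.0031,"tz":-0.0005,"spin":0},{"gripper":0.022,"tx":-0.0112,"ty":0.0019,"tz":0,"spin":0},{"gripper":0.022,"tx":-0.0113,"ty":-0.0001,"tz":0,"spin":0},{"gripper":0.022,"tx":-0.0111,"ty":-0.0021,"tz":0,"spin":0},{"gripper":0.022,"tx":-0.0106,"ty":-0.004,"tz":0,"spin":0},{"gripper":0.022,"tx":-0.0098,"ty":-0.0058,"tz":0,"spin":0},{"gripper":0.022,"tx":-0.0086,"ty":-0.0074,"tz":0,"spin":0}]'
python3 - <<'E'
from h import *
s=grab_frame("scene")
save(s,"s10",(170,200,300,310),6)
for m in masks_of("scene","foot")[:2]:
    ys,xs=np.nonzero(m["pixels"]);print(m["conf"],xs.min(),xs.max(),ys.min(),ys.max(),len(xs))
E
python3 rows.py -48.65 10 8 534.2 -143.4 577.2 -192.2 1.517
```

```text
clock: 19.8
eef_pos: [578.8, -192.1, 226.7]
tcp_rot: [3.138, -0.001, 1.517]
contact_force: [6.0, 3.3, -5.9]
opening: 0.289
0.6 205 227 272 289 228
1 th -58.6 tx -0.0072 ty -0.0088 pos [ 568.  -198.9]
2 th -68.7 tx -0.0056 ty -0.0099 pos [ 557.9 -203.9]
3 th -78.7 tx -0.0038 ty -0.0107 pos [ 547.  -207.1]
4 th -88.7 tx -0.0019 ty -0.0112 pos [ 535.7 -208.4]
5 th -98.7 tx 0.0001 ty -0.0113 pos [ 524.4 -207.7]
6 th -108.7 tx 0.0021 ty -0.0111 pos [ 513.4 -205. ]
7 th -118.7 tx 0.0040 ty -0.0106 pos [ 503.  -200.4]
8 th -128.7 tx 0.0058 ty -0.0098 pos [ 493.6 -194.2]
```

View pics/s10.png

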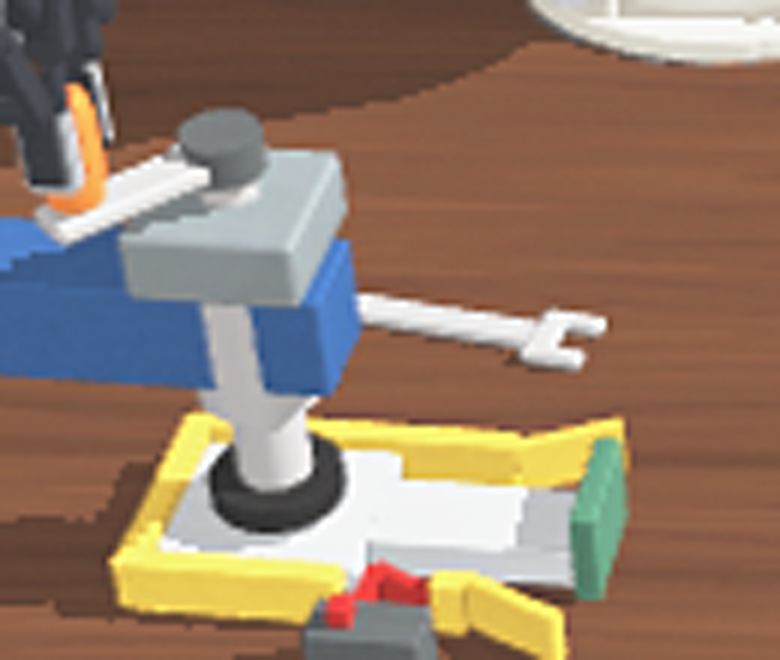

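Running free takes 6.7 N, and the foot is now close to the plate (bottom row 289). I'll switch to 40° calls.

```bash
python3 rows.py -48.65 5 8 534.2 -143.4 577.2 -192.2 1.517|cut -c1-40;  python3 -m inch '[{"gripper":0.022,"tx":-0.0037,"ty":-0.0042,"tz":0.0005,"spin":0},{"gripper":0.022,"tx":-0.0035,"ty":-0.0046,"tz":0,"spin":0},{"gripper":0.022,"tx":-0.003,"ty":-0.0048,"tz":0,"spin":0},{"gripper":0.022,"tx":-0.0026,"ty":-0.0051,"tz":0,"spin":0},{"gripper":0.022,"tx":-0.0021,"ty":-0.0053,"tz":0,"spin":0},{"gripper":0.022,"tx":-0.0017,"ty":-0.0054,"tz":0,"spin":0},{"gripper":0.022,"tx":-0.0012,"ty":-0.0055,"tz":0,"spin":0},{"gripper":0.022,"tx":-0.0007,"ty":-0.0056,"tz":0,"spin":0}]'
```

```text
1 th -53.6 tx -0.0038 ty -0.0043 pos [ 5
2 th -58.6 tx -0.0034 ty -0.0045 pos [ 5
3 th -63.6 tx -0.0030 ty -0.0048 pos [ 5
4 th -68.7 tx -0.0026 ty -0.0051 pos [ 5
5 th -73.7 tx -0.0021 ty -0.0053 pos [ 5
6 th -78.7 tx -0.0017 ty -0.0054 pos [ 5
7 th -83.7 tx -0.0012 ty -0.0055 pos [ 5
8 th -88.7 tx -0.0007 ty -0.0056 pos [ 5
clock: 20.7
eef_pos: [537.5, -209.4, 226.6]
tcp_rot: [3.137, 0.002, 1.517]
contact_force: [6.2, -4.8, -5.1]
opening: 0.289
```

```bash
python3 rows.py -88.65 5 8 534.2 -144.2 535.7 -208.4 1.517|cut -c1-40; python3 rows.py -128.65 5 8 534.2 -144.2 493.6 -195 1.517|cut -c1-60
```

```text
1 th -93.7 tx -0.0010 ty -0.0056 pos [ 5
2 th -98.7 tx 0.0003 ty -0.0057 pos [ 52
3 th -103.7 tx 0.0008 ty -0.0056 pos [ 5
4 th -108.7 tx 0.0013 ty -0.0055 pos [ 5
5 th -113.7 tx 0.0018 ty -0.0054 pos [ 5
6 th -118.7 tx 0.0022 ty -0.0052 pos [ 5
7 th -123.7 tx 0.0027 ty -0.0050 pos [ 4
8 th -128.7 tx 0.0031 ty -0.0048 pos [ 4
1 th -133.7 tx 0.0035 ty -0.0045 pos [ 489.3 -191.2]
2 th -138.7 tx 0.0039 ty -0.0041 pos [ 485.4 -187.1]
3 th -143.7 tx 0.0042 ty -0.0038 pos [ 481.8 -182.7]
4 th -148.7 tx 0.0045 ty -0.0034 pos [ 478.7 -178. ]
5 th -153.7 tx 0.0048 ty -0.0030 pos [ 476.  -173.1]
6 th -158.7 tx 0.0051 ty -0.0026 pos [ 473.7 -167.9]
7 th -163.7 tx 0.0053 ty -0.0021 pos [ 471.8 -162.5]
8 th -168.7 tx 0.0054 ty -0.0017 pos [ 470.5 -157. ]
```

```bash
python3 -m inch '[{"gripper":0.022,"tx":-0.001,"ty":-0.0056,"tz":0,"spin":0},{"gripper":0.022,"tx":0.0003,"ty":-0.0057,"tz":0,"spin":0},{"gripper":0.022,"tx":0.0008,"ty":-0.0056,"tz":0,"spin":0},{"gripper":0.022,"tx":0.0013,"ty":-0.0055,"tz":0,"spin":0},{"gripper":0.022,"tx":0.0018,"ty":-0.0054,"tz":0,"spin":0},{"gripper":0.022,"tx":0.0022,"ty":-0.0052,"tz":0,"spin":0},{"gripper":0.022,"tx":0.0027,"ty":-0.005,"tz":0,"spin":0},{"gripper":0.022,"tx":0.0031,"ty":-0.0048,"tz":0,"spin":0}]'
python3 - <<'E'
from h import *
f=sense()["contact_force"];th=np.radians(-128.65);print("tang",-(f[0]*np.sin(th)-f[1]*np.cos(th)),"rad",f[0]*np.cos(th)+f[1]*np.sin(th))
s=grab_frame("scene")
save(s,"s11",(170,200,300,310),6)
for m in masks_of("scene","foot")[:2]:
    ys,xs=np.nonzero(m["pixels"]);print(m["conf"],xs.min(),xs.max(),ys.min(),ys.max(),len(xs))
E
```

```text
clock: 21.5
eef_pos: [494.7, -195.9, 226.6]
tcp_rot: [3.139, 0.003, 1.517]
contact_force: [4.7, -4.7, -3.9]
opening: 0.29
tang 6.572585234693006 rad 0.7142541649559466
0.79 205 227 274 289 222
```

View pics/s11.png

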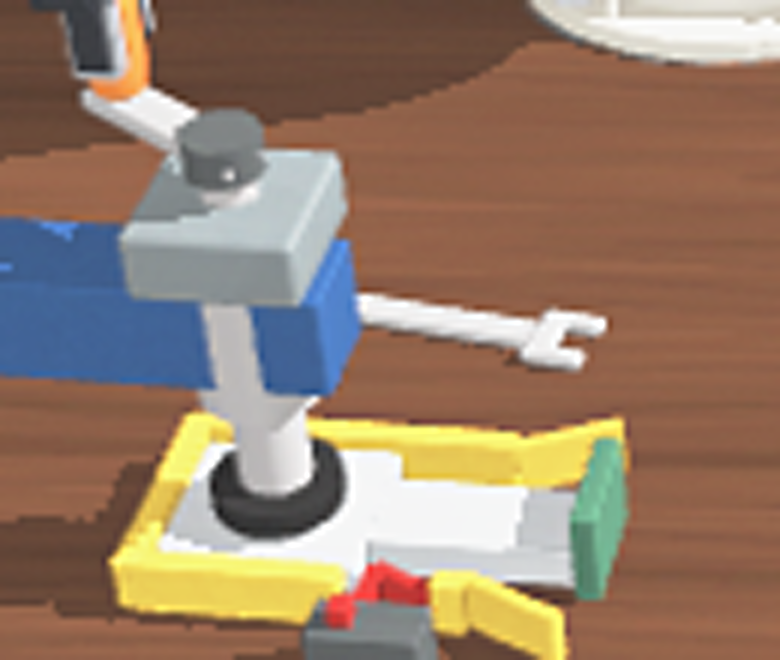

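```bash
python3 -m inch '[{"gripper":0.022,"tx":0.0035,"ty":-0.0045,"tz":0,"spin":0},{"gripper":0.022,"tx":0.0039,"ty":-0.0041,"tz":0,"spin":0},{"gripper":0.022,"tx":0.0042,"ty":-0.0038,"tz":0,"spin":0},{"gripper":0.022,"tx":0.0045,"ty":-0.0034,"tz":0,"spin":0},{"gripper":0.022,"tx":0.0048,"ty":-0.003,"tz":0,"spin":0},{"gripper":0.022,"tx":0.0051,"ty":-0.0026,"tz":0,"spin":0},{"gripper":0.022,"tx":0.0053,"ty":-0.0021,"tz":0,"spin":0},{"gripper":0.022,"tx":0.0054,"ty":-0.0017,"tz":0,"spin":0}]'
cat > ft.py <<'E'
import sys
from h import *
th=np.radians(float(sys.argv[1]));f=sense()["contact_force"];print("tang",-(f[0]*np.sin(th)-f[1]*np.cos(th)),"rad",f[0]*np.cos(th)+f[1]*np.sin(th))
E
python3 ft.py -168.65;python3 rows.py -168.65 5 8 534.2 -144.2 470.5 -157 1.517|cut -c1-60
```

```text
clock: 22.4
eef_pos: [470.8, -157.7, 226.5]
tcp_rot: [3.14, 0.002, 1.517]
contact_force: [0.9, -6.3, 0.8]
opening: 0.289
tang 6.344021364592875 rad 0.3094587798492324
1 th -173.7 tx 0.0056 ty -0.0012 pos [ 469.6 -151.4]
2 th -178.7 tx 0.0056 ty -0.0007 pos [ 469.2 -145.7]
3 th -183.7 tx 0.0057 ty -0.0002 pos [ 469.3 -140.1]
4 th -188.7 tx 0.0057 ty 0.0003 pos [ 469.9 -134.4]
5 th -193.7 tx 0.0056 ty 0.0008 pos [ 471.  -128.9]
6 th -198.7 tx 0.0055 ty 0.0013 pos [ 472.6 -123.4]
7 th -203.7 tx 0.0054 ty 0.0018 pos [ 474.7 -118.1]
8 th -208.7 tx 0.0052 ty 0.0022 pos [ 477.2 -113. ]
```

```bash
python3 -m inch '[{"gripper":0.022,"tx":0.0056,"ty":-0.0012,"tz":0,"spin":0},{"gripper":0.022,"tx":0.0056,"ty":-0.0007,"tz":0,"spin":0},{"gripper":0.022,"tx":0.0057,"ty":-0.0002,"tz":0,"spin":0},{"gripper":0.022,"tx":0.0057,"ty":0.0003,"tz":0,"spin":0},{"gripper":0.022,"tx":0.0056,"ty":0.0008,"tz":0,"spin":0},{"gripper":0.022,"tx":0.0055,"ty":0.0013,"tz":0,"spin":0},{"gripper":0.022,"tx":0.0054,"ty":0.0018,"tz":0,"spin":0},{"gripper":0.022,"tx":0.0052,"ty":0.0022,"tz":0,"spin":0}]'; python3 ft.py -208.65;python3 rows.py -208.65 5 8 534.2 -144.2 477.2 -113 1.517|cut -c1-60
```

```text
clock: 23.2
eef_pos: [477.2, -113.6, 226.5]
tcp_rot: [3.141, 0.002, 1.517]
contact_force: [-1.3, -6.0, 1.4]
opening: 0.288
tang 5.871626352862266 rad -1.7277985282394956
1 th -213.7 tx 0.0050 ty 0.0026 pos [ 480.1 -108.2]
2 th -218.7 tx 0.0048 ty 0.0031 pos [ 483.4 -103.6]
3 th -223.7 tx 0.0045 ty 0.0035 pos [487.2 -99.3]
4 th -228.7 tx 0.0041 ty 0.0039 pos [491.3 -95.4]
5 th -233.7 tx 0.0038 ty 0.0042 pos [495.7 -91.8]
6 th -238.7 tx 0.0034 ty 0.0045 pos [500.4 -88.7]
7 th -243.7 tx 0.0030 ty 0.0048 pos [505.3 -86. ]
8 th -248.7 tx 0.0026 ty 0.0051 pos [510.5 -83.7]
```

```bash
python3 -m inch '[{"gripper":0.022,"tx":0.005,"ty":0.0026,"tz":0,"spin":0},{"gripper":0.022,"tx":0.0048,"ty":0.0031,"tz":0,"spin":0},{"gripper":0.022,"tx":0.0045,"ty":0.0035,"tz":0,"spin":0},{"gripper":0.022,"tx":0.0041,"ty":0.0039,"tz":0,"spin":0},{"gripper":0.022,"tx":0.0038,"ty":0.0042,"tz":0,"spin":0},{"gripper":0.022,"tx":0.0034,"ty":0.0045,"tz":0,"spin":0},{"gripper":0.022,"tx":0.003,"ty":0.0048,"tz":0,"spin":0},{"gripper":0.022,"tx":0.0026,"ty":0.0051,"tz":0,"spin":0}]'; python3 ft.py -248.65;python3 rows.py -248.65 5 8 534.2 -144.2 510.5 -83.7 1.517|cut -c1-60
python3 - <<'E'
from h import *
s=grab_frame("scene")
save(s,"s12",(170,200,300,310),6)
for m in masks_of("scene","foot")[:2]:
    ys,xs=np.nonzero(m["pixels"]);print(m["conf"],xs.min(),xs.max(),ys.min(),ys.max(),len(xs))
E
```

```text
clock: 24.0
eef_pos: [509.8, -84.2, 226.5]
tcp_rot: [-3.14, 0.002, 1.518]
contact_force: [-5.3, -7.0, 5.9]
opening: 0.286
tang 7.4693405901432035 rad -4.61874863049017
1 th -253.7 tx 0.0022 ty 0.0053 pos [515.9 -81.8]
2 th -258.6 tx 0.0017 ty 0.0054 pos [521.4 -80.5]
3 th -263.6 tx 0.0012 ty 0.0055 pos [527.  -79.6]
4 th -268.6 tx 0.0007 ty 0.0056 pos [532.7 -79.2]
5 th -273.6 tx 0.0002 ty 0.0057 pos [538.3 -79.3]
6 th -278.6 tx -0.0003 ty 0.0057 pos [544.  -79.9]
7 th -283.6 tx -0.0008 ty 0.0056 pos [549.5 -81. ]
8 th -288.6 tx -0.0013 ty 0.0055 pos [555.  -82.6]
0.75 205 227 274 290 213
0.21 197 274 273 299 986
```

View pics/s12.png

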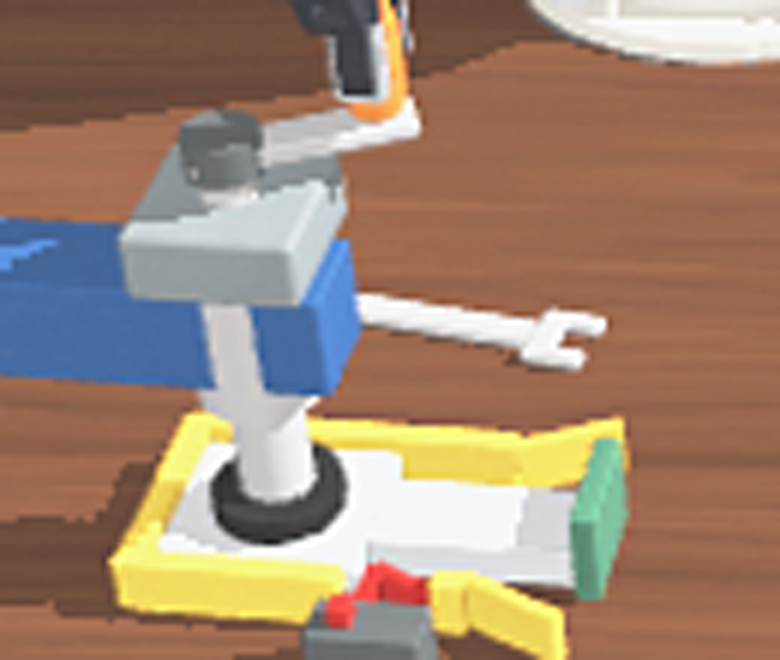

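```bash
python3 -m inch '[{"gripper":0.022,"tx":0.0008,"ty":0.0026,"tz":0,"spin":0},{"gripper":0.022,"tx":0.0009,"ty":0.0027,"tz":0,"spin":0},{"gripper":0.022,"tx":0.0008,"ty":0.0027,"tz":0,"spin":0},{"gripper":0.022,"tx":0.0007,"ty":0.0027,"tz":0,"spin":0},{"gripper":0.022,"tx":0.0006,"ty":0.0027,"tz":0,"spin":0},{"gripper":0.022,"tx":0.0005,"ty":0.0028,"tz":0,"spin":0},{"gripper":0.022,"tx":0.0004,"ty":0.0028,"tz":0,"spin":0},{"gripper":0.022,"tx":0.0003,"ty":0.0028,"tz":0,"spin":0}]'; python3 ft.py -268.65
```

```text
clock: 24.9
eef_pos: [530.8, -79.6, 226.4]
tcp_rot: [-3.138, 0.0, 1.517]
contact_force: [-9.2, -1.9, 8.5]
opening: 0.292
tang 9.215859309263188 rad -1.6438786893225918
```

```bash
python3 -m inch '[{"gripper":0.022,"tx":0.0001,"ty":0.0014,"tz":0,"spin":0},{"gripper":0.022,"tx":0.0001,"ty":0.0014,"tz":0,"spin":0},{"gripper":0.022,"tx":0.0001,"ty":0.0014,"tz":0,"spin":0},{"gripper":0.022,"tx":0,"ty":0.0014,"tz":0,"spin":0},{"gripper":0.022,"tx":0,"ty":0.0014,"tz":0,"spin":0},{"gripper":0.022,"tx":0,"ty":0.0014,"tz":0,"spin":0},{"gripper":0.022,"tx":0,"ty":0.0014,"tz":0,"spin":0},{"gripper":0.022,"tx":-0.0001,"ty":0.0014,"tz":0,"spin":0}]'; python3 ft.py -278.65
```

```text
clock: 25.7
eef_pos: [541.6, -79.9, 226.5]
tcp_rot: [-3.137, 0.0, 1.517]
contact_force: [-10.4, -0.8, 9.5]
opening: 0.289
tang 10.161665279622241 rad -2.3556791785285816
```

10.2 N now, so stop. Release, lift and check.

```bash
python3 -m inch '[{"gripper":0.05,"tx":0,"ty":0,"tz":0,"spin":0},{"gripper":0.05,"tx":0,"ty":0,"tz":0,"spin":0},{"gripper":0.05,"tx":0,"ty":0,"tz":0,"spin":0},{"gripper":0.05,"tx":0,"ty":0,"tz":0,"spin":0},{"gripper":0.05,"tx":0,"ty":0,"tz":-0.01,"spin":0},{"gripper":0.05,"tx":0,"ty":0,"tz":-0.03,"spin":0},{"gripper":0.05,"tx":0,"ty":0,"tz":-0.04,"spin":0},{"gripper":0.05,"tx":0,"ty":0,"tz":-0.04,"spin":0}]'
python3 -m inch '[{"gripper":0.05,"tx":0.03,"ty":-0.02,"tz":-0.02,"spin":0},{"gripper":0.05,"tx":0.04,"ty":-0.02,"tz":0,"spin":0},{"gripper":0.05,"tx":0.04,"ty":-0.02,"tz":0,"spin":0},{"gripper":0.05,"tx":0.04,"ty":-0.02,"tz":0,"spin":0},{"gripper":0.05,"tx":0.04,"ty":-0.02,"tz":0,"spin":0},{"gripper":0.05,"tx":0.04,"ty":-0.02,"tz":0,"spin":0},{"gripper":0.05,"tx":0.04,"ty":-0.02,"tz":0,"spin":0},{"gripper":0.05,"tx":0,"ty":0,"tz":0,"spin":0}]'
python3 - <<'E'
from h import *
s=grab_frame("scene");t=grab_frame("top");print(sense()["contact_force"])
save(s,"s13",(170,190,300,310),5);save(t,"t13")
for m in masks_of("scene","foot")[:1]:
    ys,xs=np.nonzero(m["pixels"]);print(m["conf"],xs.min(),xs.max(),ys.min(),ys.max(),len(xs))
E
```

```text
clock: 26.5
eef_pos: [543.2, -79.9, 347.7]
tcp_rot: [-3.141, -0.0, 1.517]
contact_force: [1.0, 0.6, 0.2]
opening: 0.583
clock: 27.3
eef_pos: [416.3, 201.1, 366.7]
tcp_rot: [3.142, -0.002, 1.522]
contact_force: [0.1, -0.3, -0.5]
opening: 0.582
[-0.61949241 -0.48337184  0.0903227 ]
0.65 206 226 276 289 154
```

View pics/s13.png

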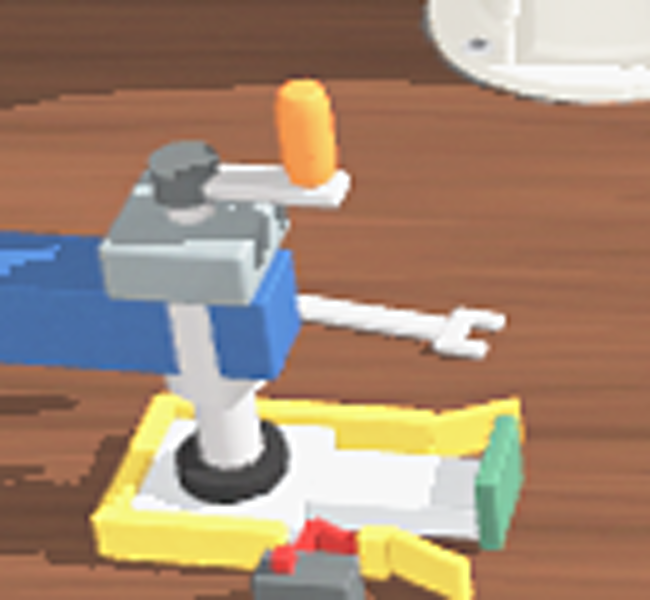

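View pics/t13.png

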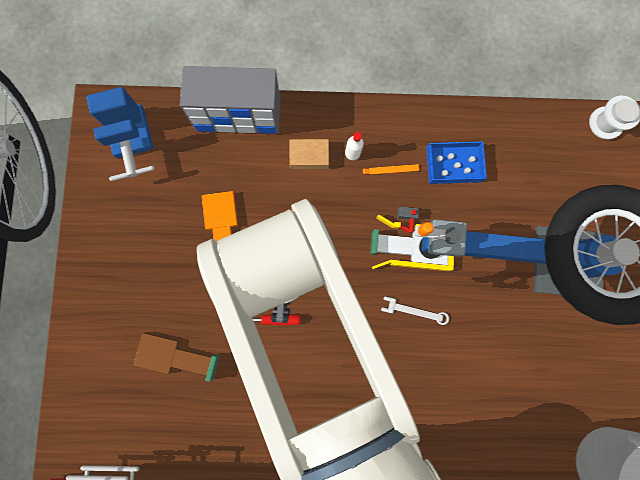

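The foot rests on the plate, the crank stayed where I left it, and the catch is out at (410,230). The other tools look unmoved. Hand in.

```bash
python3 -c "
from rig import sign_off;print(sign_off())"
```

```text
the job is handed in; nothing more can be done
None
```

The bearing plate is home with the catch clicked behind it, and the jack foot bears on it at about 10 N of crank push. I handed the job in at about 27 s of the 72 s allowed.

- **Plate:** I pushed the aluminium plate in with closed fingers. The push dropped from 10 N to 6 N as the head cleared the catch. It then rose to about 18 N with no further travel, which I took as the stop. In the top view the catch tip was back at its starting pixel, just behind the head's shoulder.
- **Crank:** I held the grip and wound it about 422° clockwise. It ran free at about 6 to 6.7 N. The push then rose through 7.5 and 9.2 N to 10.2 N, where I stopped and let go. I reckon that puts about 125 N on the foot.
- **Last checks:** After release the crank was where I left it, the foot was down on the plate and the catch was still out. The arm was clear with no contact force. The other tools and the orange and brown look-alikes looked unmoved; the screwdriver and the orange look-alike were partly hidden by the arm.
- **What disagreed or stayed uncertain:**
  - The circle I first estimated for the crank was 1 to 2 mm off. It pulled sideways by up to 9 N at the grip until I corrected it on the way round.
  - The foot's height in the images is only good to about 3 mm, so its firm seating rests on the force rise and not on the picture.

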